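# Close a latched block holder onto a steel block

## Task

Secure the steel block in its holder: squeeze the release lever towards the grip post and keep it squeezed while you slide the frame gently along until its jaw has pushed the block flat against the sprung end stop. Let go of the lever and, unless the latch drops in at once, ease the frame back just until the latch drops home in the first notch behind the block, and take the hand away. Never force the frame against the latch or jam the block, and leave the things around alone.

Things in the scene. Friction and masses are not known exactly. Their poses are not given: they have to be found in the camera images.
- holder: Fixed steel block holder, base plate 136x256x8 mm; origin on the cabinet top. +y: the frame slides this way to the end stop; +x across, away from the robot. Sizes in mm in this frame, with frame at 0. More than 25 N between jaw and block, or between latch tongue and rack, is too much.
- channel_top (a point): Middle of the top (z 31) of the aluminium channel along y, x 41 to 77. It hides a rack: a 22 mm parking slot where the tongue starts, then 9 mm notches every 16 mm. The rack's place along y differs by up to 6 mm each time and can't be read. Let go between notches, the tongue rides on the rack (about 4 N moves the frame), drops into the next notch met, then the frame hits firm.
- stop_face (a point): Middle of the end stop's rubber-faced buffer plate at rest, at y +98, z 20; plate 66 mm wide, top at z 33. It gives way against springs: 3 N to start, then 3 N per mm, 7.5 mm at most. Behind it the fixed stop, 80 mm wide, top at z 36, reaching to y 127.
- jaw_face (a point): Middle of the face of the frame's jaw plate, at y -30, z 23; plate 70 mm wide, 12 thick, top at z 37. Behind it the carriage, 70x75 mm, top at z 29.
- frame (a joint): Travel of the sliding frame, m: 0 parked as at the start, grows towards the end stop; 0.064 when the jaw holds the block against the resting buffer. It can run from -0.008 to 0.082. Friction about 1.5 N.
- lever (a joint): Release lever, m: 0 = latch tongue (6.5 mm wide, square, 7 mm deep, locks both ways) fully in a notch or slot; 0.007 = tongue resting on the rack between notches; 0.0095 = fully squeezed against a hard stop, tongue clear. Spring: 6 N at 0, 11 N fully squeezed.
- grip_post (a point): Point on the fixed grip post, upright on the frame: 10 mm in x, 22 in y, z 29 to 86. The point is its middle in x and y, at x -19, y -80, z 60 and moves along y with the frame. Between post and lever runs a thin pin with a spring at z 45 (look only).
- lever_plate (a point): Point on the lever's upright plate: 10 mm in x, 22 in y, z 31 to 86; the point is at x 19, y -80, z 60 when let go. The lever moves to -x, towards the post. Post and lever measure 48 mm over their outer faces, 38.5 fully squeezed; 28 mm gap between them when let go.
- block_center (a point): Centre (half-way up) of the polished steel block, 64x64x24 mm, about 0.75 kg, lying loose on the base plate (underside at z 8) between jaw and end stop. Pushing it takes about 4 to 6 N. Flat against the resting buffer its centre is at y +66.
- pliers: Small pliers with black grips lying at the right, bystander, 137 mm long; origin under its centre.
- hammer: Chasing hammer with wooden handle lying at the left, bystander, 195 mm long; origin under its centre.
- pickle_jar: Small jar, blue body and white lid, at the back, bystander, 50 mm wide, 54 mm high; origin under its centre.
- tin: Red food tin at the back, bystander, 58 mm wide, 72 mm high; origin under its centre.

How it is judged:
On the way, in this order (a step that is already met when the one before it is completed fails the run):
1. the lever is held squeezed and the frame slides out of its parking slot (value of joint lever above 0.007 m and value of joint frame above 0.022 m), for 0.1 s.
2. the frame has pushed the block home against the end stop (y of block_center in the frame of holder above 0.0645 m and value of joint frame above 0.0625 m), for 0.1 s.
At the end, for the whole second after the job is handed in: The latch tongue is fully home in a notch (lever back to within 1.5 mm), in the notch nearest behind the block (jaw no more than one notch, about 16 mm, from the block), the block still against the end stop (within 2.5 mm, square to about 3 degrees) and everything at rest (value of joint lever below 0.0015 m and value of joint frame between 0.048 and 0.0695 m and velocity of joint frame between -0.003 and 0.003 m/s and y of block_center in the frame of holder above 0.0635 m and angle between the y axis of block_center and the y axis of holder, either way round below 0.06 rad and linear speed of bench_block below 0.01 m/s); the robot touches nothing.
It fails at once if the frame is forced against the latch (more than 25 N between tongue and rack) (contact force between lever_c1 and rack above 25 N).
It fails at once if the block is jammed (more than 25 N between frame and block) (contact force between frame and bench_block above 25 N).
It fails at once if a thing standing around is shifted by more than 2 cm (distance of any of pliers, hammer, pickle_jar, tin from where it was at the start of the episode above 0.02 m).
It also fails if it takes over 45 s, if anything falls off the work surface, if the arm or the gripper's body presses on something with over 40 N, if the wrist force passes 120 N, or if a joint passes its speed limit or range.

## Robot

A 6-joint arm with a two-finger parallel gripper is mounted at the origin on a cart in front of the work surface, level with it; the furniture and walls round the work are solid. World frame = base frame: x ahead of the robot, y to its left, z up, the work surface at z = 0. Lengths are in m, angles in rad, forces in N, time in s.
With the tool pointing down it reaches from about 0.275 to 0.85 m from the base axis. Payload 19 kg.
Tool frame: the origin (TCP) lies midway between the tips of the shut fingers; the grasp point (between the pads) lies 19 mm behind it; z points along the fingers, y is the direction in which the jaws open and shut (so a half turn about z gives the same grasp; the last joint's range is limited). The gripper opens to 85 mm and grips with 20 to 120 N. Pads are 22 mm wide; open, the fingers measure 114 mm over their backs; the gripper's body (76 mm by 85 mm) begins 54 mm behind the grasp point. The pads swing forward as they close: fully open they stand 13 mm farther back than shut.
Start: joints at [-1.441, 0.15, 1.437, -0, 1.554, -0.134], TCP at [0.15, -0.555, 0.231] pointing down, gripper open.
Joint ranges: [-2.8, 2.8], [-0.68, 2.1], [0.12, 2.68], [-1.39, 4.53], [0.16, 2.79], [-2.81, 2.81]. Speed limits (rad/s): [1.89, 1.89, 2.22, 3.01, 3.01, 3.01].

## Interface

Orientations are given as a unit quaternion [w, x, y, z].
In Python, from cell import env gives the robot as it stands. The module is installed in compiled form; this text tells all that it offers.
- The arm moves only by the tool servo_tool, never from a script. Its argument "series" is a list that holds one entry, the list of rows, each a list of 6 numbers: the shift along the tool's x, y, z each as a share of 1000 mm, from -1 to 1, then the turn, a rotation vector about the tool's x, y, z each as a share of pi rad, from -1 to 1. A call has 1 to 12 rows; each row shifts and turns the pose as measured when the row begins, along the tool's axes as they then stand; what a row does not reach is not made up. A row lasts 1/12 s, in which the tool goes at most 41.7 mm and 7.16 degrees, less where a joint would pass 70% of its speed; a pose out of reach is approached as far as the arm can. A call with a number of a shift or a turn outside -1 to 1 is refused whole. A call with a gripper value outside its range is refused whole. "gripper" is the opening, from -1 (shut) to 1 (fully open), set as the call begins (left out, the last holds). The fingers move at their own pace and stop on an object; the grip force is fixed at half the most. Time passes only in rows, so rows that do not move let the fingers close. It gives the time, the measured TCP pose, the force and the opening at its end, in the units of the state.
- env.read_state(): the state, without advancing time (a new reading comes with each control period).
- env.read_camera(name): name is "side" or "top"; returns (picture, depth): 400x640x3 uint8, blue, green, red; 400x640 float32, m along the optical axis (not along the pixel's ray), 0 where there is no reading.
- env.camera_info(name): a dict with "K" (3x3 intrinsics, pixels), "k1" (the pictures are not rectified: a ray, as slopes to the right and down, at radius r is drawn at 1 + k1 r^2 times it, then the intrinsics apply), "eye" and "rotation" of the camera in the world. Camera axes: x right, y down, z forward; pixel columns grow to the right and rows downward; lengths in m; the calibration is good to about 2 mm. A picture is of the moment at which its call begins. camera_info takes no time and is no camera call.
- env.hand_in(): hands the job in, once; it reports no verdict.
The state is a dict: "time_s": time; "qpos": joint angles; "dq": joint speeds; "joint_torque": joint torques, N m; "eef_pos": TCP position; "orientation": TCP orientation; "wrist_force": force on the tool from outside, world axes, zero at the start; "moment": the same for the moment, N m; "grip_width": finger opening in m.
Only numpy, scipy, OpenCV 4.12 (cv2) and the standard library are available. Lean on these libraries where they do the work, as an engineer would, in place of code of your own. Each camera call takes 0.05 s, during which the arm holds its last target.

## Working session

There is one attempt and no reset: what is moved stays moved. The work goes in short steps, Python scripts to look and compute and a tool call to move; the robot and the scene stay as the last step left them, time stands still between calls to the robot, and variables do not carry over. Pictures are saved under pics/ and viewed, and the job is handed in when it is done.

Besides the shell and the picture viewer there is one more tool, called as name(argument=value, ...), one argument or row to a line, values as JSON. servo_tool: Moves the arm, as the interface text tells. Its arguments: {"type":"object","properties":{"series":{"type":"array","items":{"type":"array","items":{"type":"array","items":{"type":"number","minimum":-1,"maximum":1}}}},"gripper":{"type":"number"}},"required":["series"]}

```bash
mkdir -p pics
cat > h.py <<'E'
import numpy as np, cv2
from cell import env
def shot(n,tag):
    p,d=env.read_camera(n); cv2.imwrite(f'pics/{tag}.png',p); np.save(f'pics/{tag}.npy',d); return p,d
def pts(n,d):
    i=env.camera_info(n);K=np.array(i['K']);h,w=d.shape
    u,v=np.meshgrid(np.arange(w),np.arange(h))
    uv=np.stack([u,v],-1).reshape(-1,1,2).astype(np.float64)
    xy=cv2.undistortPoints(uv,K,np.array([i['k1'],0,0,0,0.])).reshape(h,w,2)
    c=np.concatenate([xy*d[...,None],d[...,None]],-1)
    return c@np.array(i['rotation']).T+np.array(i['eye'])
E
python3 - <<'E'
from h import *
print({k:np.round(v,3).tolist() if not isinstance(v,float) else v for k,v in env.read_state().items()})
for n in('side','top'):
    print(n,env.camera_info(n)); shot(n,n+'0')
E
```

```text
{'time_s': 0.0, 'qpos': [-1.441, 0.151, 1.438, 0.0, 1.554, -0.134], 'dq': [0.001, 0.002, -0.001, -0.001, 0.0, 0.0], 'joint_torque': [0.0, -71.305, -57.087, -0.0, 0.009, -0.0], 'eef_pos': [0.15, -0.555, 0.231], 'orientation': [-0.001, 0.991, 0.132, 0.0], 'wrist_force': [0.088, -0.566, -0.808], 'moment': [-0.05, 0.045, -0.02], 'grip_width': 0.08525777044909248}
side {'K': array([[419.09973888,   0.        , 311.94832524],
       [  0.        , 419.09973888, 200.91946654],
       [  0.        ,   0.        ,   1.        ]]), 'k1': -0.05302657612622085, 'eye': array([ 0.3370626 , -0.73065288,  0.52021581]), 'rotation': array([-0.49508714,  0.85604207, -0.13108115,  0.06998879])}
top {'K': array([[390.97765561,   0.        , 324.55604619],
       [  0.        , 390.97765561, 194.83160221],
       [  0.        ,   0.        ,   1.        ]]), 'k1': -0.09263729892907635, 'eye': array([0.43173436, 0.02893646, 0.91515308]), 'rotation': array([ 0.05143853, -0.70550867,  0.70594724, -0.03535664])}
```

```bash
sed -i "s/np.array(i\['rotation'\]).T/R.from_quat(np.roll(i['rotation'],-1)).as_matrix().T/; 1a from scipy.spatial.transform import Rotation as R" h.py; sed -n 1,20p h.py
```

```text
import numpy as np, cv2
from scipy.spatial.transform import Rotation as R
from cell import env
def shot(n,tag):
    p,d=env.read_camera(n); cv2.imwrite(f'pics/{tag}.png',p); np.save(f'pics/{tag}.npy',d); return p,d
def pts(n,d):
    i=env.camera_info(n);K=np.array(i['K']);h,w=d.shape
    u,v=np.meshgrid(np.arange(w),np.arange(h))
    uv=np.stack([u,v],-1).reshape(-1,1,2).astype(np.float64)
    xy=cv2.undistortPoints(uv,K,np.array([i['k1'],0,0,0,0.])).reshape(h,w,2)
    c=np.concatenate([xy*d[...,None],d[...,None]],-1)
    return c@R.from_quat(np.roll(i['rotation'],-1)).as_matrix().T+np.array(i['eye'])
```

View pics/side0.png

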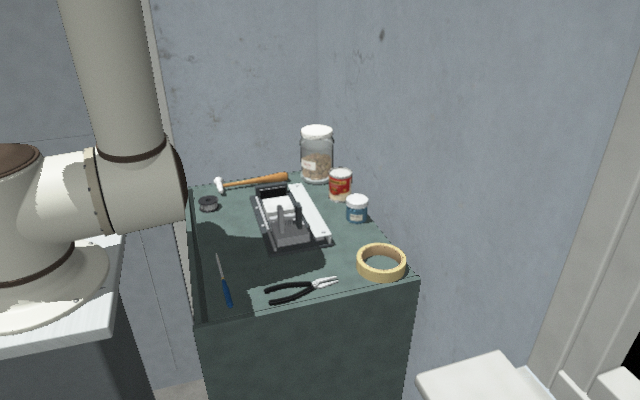

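View pics/top0.png

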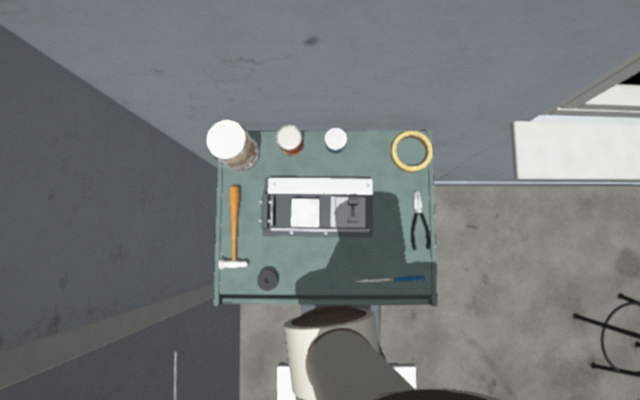

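Run:
```python
from h import *
p=cv2.imread('pics/top0.png');d=np.load('pics/top0.npy')
cv2.imwrite('pics/z1.png',cv2.resize(p[165:250,250:390],None,fx=5.7,fy=5.7,interpolation=cv2.INTER_CUBIC))
P=pts('top',d);np.save('pics/Pt.npy',P)
s=cv2.imread('pics/side0.png');cv2.imwrite('pics/z2.png',cv2.resize(s[170:260,235:345],None,fx=6,fy=6,interpolation=cv2.INTER_CUBIC))
z=P[...,2]
roi=np.zeros_like(z,bool);roi[165:250,250:390]=1
def rect(lo,hi,name):
    m=roi&(z>lo)&(z<hi)
    n,l,st,c=cv2.connectedComponentsWithStats(m.astype(np.uint8))
    for k in range(1,n):
        if st[k,4]>25:
            q=P[l==k]; r=cv2.minAreaRect((q[:,:2]*1000).astype(np.float32))
            print(name,st[k].tolist(),np.round(r[0],1),np.round(r[1],1),round(r[2],2),np.median(q[:,2]).round(4))
print('table',np.median(z[255:262,300:330]))
rect(.003,.2,'all');rect(.004,.013,'base');rect(.027,.034,'28-34');rect(.034,.042,'34-42');rect(.07,.1,'post')
```

```text
table -0.002357739982210616
all [259, 178, 114, 59, 6320] [515.8  70. ] [262.5 134.5] 89.25 0.0268
base [263, 178, 110, 59, 1942] [515.7  66.6] [255.6 134.3] 89.19 0.0061
base [335, 194, 16, 3, 33] [543.6   7.7] [35.1  5. ] 89.72 0.0059
base [269, 203, 2, 16, 29] [507.2 178.7] [35.1  3.2] 0.45 0.0062
28-34 [261, 178, 112, 50, 1541] [524.3  67.4] [113.3 254.3] 0.08 0.0291
28-34 [271, 196, 4, 29, 90] [506.6 168.2] [64.4  7.4] 0.66 0.03
28-34 [358, 197, 7, 12, 28] [523.  -35.6] [12.5 26.9] 79.24 0.0278
28-34 [291, 198, 29, 29, 719] [501.8  94.7] [64.  63.9] 87.75 0.0297
28-34 [330, 198, 10, 17, 65] [515.1  26.5] [20.5 36.4] 89.92 0.0326
28-34 [333, 201, 27, 26, 152] [496.3   2.6] [62.8 52.8] 10.18 0.0281
34-42 [330, 196, 6, 31, 95] [503.8  31.1] [11.3 68. ] 89.87 0.0351
post [348, 199, 11, 5, 53] [521.4 -13. ] [21.4  8. ] 89.27 0.0833
post [348, 216, 11, 5, 53] [484.7 -12.7] [21.4  8.7] 89.61 0.0832
```

View pics/z1.png

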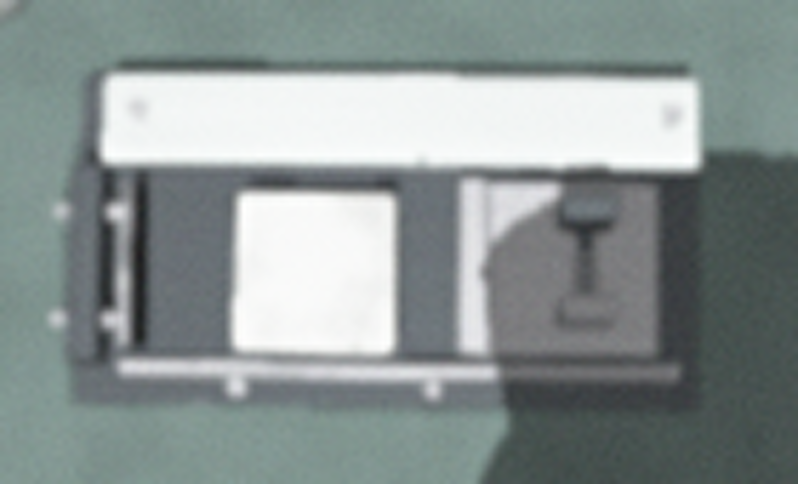

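View pics/z2.png

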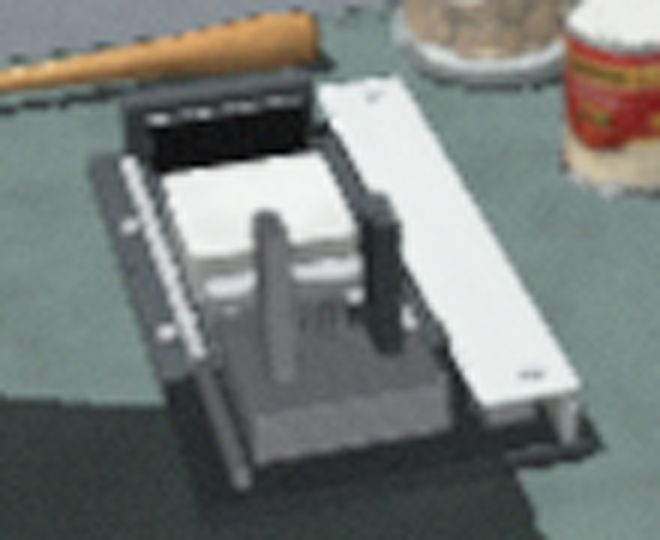

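Run:
```python
from h import *
d=np.load('pics/side0.npy');P=pts('side',d);z=P[...,2]
roi=np.zeros_like(z,bool);roi[180:260,235:345]=1
print('table',np.median(z[250:258,245:262]),np.median(z[265:275,250:300]))
def rect(lo,hi,name):
    m=roi&(z>lo)&(z<hi)&(P[...,1]<.25)&(P[...,0]<.6)
    n,l,st,c=cv2.connectedComponentsWithStats(m.astype(np.uint8))
    for k in range(1,n):
        if st[k,4]>5:
            q=P[l==k]; r=cv2.minAreaRect((q[:,:2]*1000).astype(np.float32))
            print(name,st[k].tolist(),np.round(r[0],1),np.round(r[1],1),round(r[2],2),np.median(q[:,2]).round(4),q[:,2].max())
            print(np.round(q.min(0),4),np.round(q.max(0),4))
rect(.05,.12,'posts');rect(.028,.036,'mid')
# top edges in top view
P=np.load('pics/Pt.npy');z=P[...,2]
m=(z>.026)&(z<.036);m[:,:250]=0;m[:,390:]=0;m[:178]=0;m[192:]=0
q=P[m];print('channel y',q[:,1].min(),q[:,1].max(),'x',np.percentile(q[:,0],[1,99]))
r=[];
for c in range(275,365):
    col=[v for v in range(174,198) if .026<z[v,c]<.036]
    if col: r.append((P[col[0],c,1],P[col[0],c,0],P[col[-1],c,0]))
r=np.array(r);print(np.degrees(np.arctan(np.polyfit(r[:,0],r[:,1],1)[0])),np.degrees(np.arctan(np.polyfit(r[:,0],r[:,2],1)[0])),r[:,1:].mean(0))
```

```text
table 0.0011129831844557403 0.0011392124483123323
posts [294, 202, 8, 21, 129] [520.5 -14.8] [10.  24.7] 6.85 0.0718 0.08906568429267808
[ 0.5162 -0.0274  0.0503] [ 0.5265 -0.0027  0.0891]
posts [276, 204, 12, 22, 133] [483.1 -13.8] [22.2 22.6] 39.58 0.0704 0.08873808836022778
[ 0.4778 -0.0276  0.0501] [ 0.4978 -0.0021  0.0887]
posts [289, 219, 4, 3, 6] [505.4 -15.3] [6.  6.2] 75.26 0.0514 0.05238989696188323
[ 0.5017 -0.0179  0.0502] [ 0.5089 -0.0122  0.0524]
mid [256, 183, 31, 10, 168] [505.9 172. ] [76.7 23.6] 0.18 0.0329 0.03599284218509119
[0.4675 0.1601 0.028 ] [0.5442 0.1838 0.036 ]
mid [288, 183, 43, 55, 874] [562.3  58.9] [240.7  36.3] 89.23 0.0326 0.03583170470840458
[ 0.5429 -0.0612  0.0285] [0.5813 0.1793 0.0358]
mid [262, 195, 32, 19, 391] [500.2  92.5] [67.2 63.9] 89.81 0.0333 0.03557190351205769
[0.4682 0.0588 0.0281] [0.5321 0.1262 0.0356]
mid [284, 216, 11, 5, 35] [511.2  23.5] [24.   7.1] 1.17 0.0316 0.03595099995666845
[0.4992 0.0197 0.029 ] [0.5231 0.027  0.036 ]
mid [269, 218, 40, 23, 443] [502.   -8.6] [74.1 69.9] 88.84 0.0304 0.03595880784641614
[ 0.4675 -0.0463  0.028 ] [0.5369 0.0291 0.036 ]
channel y -0.05964926463078281 0.1799408964718274 x [0.54979081 0.58050672]
0.14589521752910978 3.538848339475822 [0.58017083 0.54409157]
```

servo_tool(
  series=[
    [[0, 0, 0, 0, 0, -0.0375], [0, 0, 0, 0, 0, -0.0375], [0, 0, 0, 0, 0, -0.0375], [0, 0, 0, 0, 0, -0.0375], [0, 0, 0, 0, 0, -0.0375], [0, 0, 0, 0, 0, -0.0375], [0, 0, 0, 0, 0, -0.0375], [0, 0, 0, 0, 0, -0.0375], [0, 0, 0, 0, 0, -0.0375], [0, 0, 0, 0, 0, -0.0375], [0, 0, 0, 0, 0, -0.0375], [0, 0, 0, 0, 0, 0]],
  ],
  gripper=1,
)

```text
time_s: 1.1
eef_pos: [0.1497, -0.5533, 0.2264]
orientation: [-0.004, 0.688, 0.725, 0.003]
wrist_force: [0.4, 0.2, -0.4]
grip_width: 0.0854
```

servo_tool(
  series=[
    [[0, 0, 0, -0.0015, 0.001, 0.018], [0.03, 0.02, 0, 0, 0, 0], [0.034, 0.022, 0, 0, 0, 0], [0.034, 0.022, 0, 0, 0, 0], [0.034, 0.022, 0, 0, 0, 0], [0.034, 0.022, 0, 0, 0, 0], [0.034, 0.022, 0, 0, 0, 0], [0.034, 0.022, 0, 0, 0, 0], [0.034, 0.022, 0, 0, 0, 0], [0.034, 0.022, 0, 0, 0, 0], [0.034, 0.022, 0, 0, 0, 0], [0.034, 0.022, 0, 0, 0, 0]],
  ],
)

```text
time_s: 2.1
eef_pos: [0.4041, -0.1835, 0.229]
orientation: [-0.005, 0.733, 0.68, 0.007]
wrist_force: [0.5, -0.6, 0.4]
grip_width: 0.0857
```

```bash
cat > g.py <<'E'
import sys
from h import *
def tgt(x,y,z,yaw=89.6):
    s=env.read_state()
    A=R.from_quat(np.roll(s['orientation'],-1))
    B=R.from_matrix(np.array([[np.cos(np.radians(yaw)),np.sin(np.radians(yaw)),0],[np.sin(np.radians(yaw)),-np.cos(np.radians(yaw)),0],[0,0,-1]]))
    dp=A.inv().apply(np.array([x,y,z])-s['eef_pos']); rv=(A.inv()*B).as_rotvec()/np.pi
    print('t',s['time_s'],'pos',np.round(s['eef_pos'],4),'F',np.round(s['wrist_force'],1),'w',s['grip_width'],'q6',s['qpos'][5].round(3) if hasattr(s['qpos'][5],'round') else s['qpos'][5])
    print('tool shift m',np.round(dp,4),'turn',np.round(rv,4), 'yaw now', np.degrees(np.arctan2(*A.as_matrix()[[1,0],0])).round(2))
if __name__=='__main__': tgt(*map(float,sys.argv[1:]))
E
python3 g.py 0.498 -0.0135 0.16
```

```text
t 2.1 pos [ 0.4041 -0.1835  0.229 ] F [ 0.5 -0.6  0.4] w 0.08570216187934776 q6 -0.536
tool shift m [0.1754 0.0807 0.072 ] turn [ 0.0006 -0.0053 -0.0219] yaw now 85.66
```

servo_tool(
  series=[
    [[0.028, 0.0134, 0.006, 0, -0.001, -0.0036], [0.028, 0.0134, 0.006, 0, -0.001, -0.0036], [0.028, 0.0134, 0.006, 0, -0.001, -0.0036], [0.028, 0.0134, 0.006, 0, -0.001, -0.0036], [0.028, 0.0134, 0.006, 0, -0.001, -0.0036], [0.02, 0.01, 0.006, 0, 0, -0.0036], [0, 0, 0, 0, 0, 0], [0, 0, 0, 0, 0, 0]],
  ],
)

```text
time_s: 2.77
eef_pos: [0.4957, -0.0119, 0.1927]
orientation: [0.001, 0.719, 0.695, 0.001]
wrist_force: [-0.0, -0.3, 0.4]
grip_width: 0.0851
```

```bash
python3 g.py 0.498 -0.0135 0.16
```

```text
t 2.7667 pos [ 0.4957 -0.0119  0.1927] F [-0.  -0.3  0.4] w 0.085082635231902 q6 -0.146
tool shift m [-0.0016  0.0023  0.0327] turn [ 0.0008 -0.0003 -0.0089] yaw now 88.01
```

servo_tool(
  series=[
    [[-0.0015, 0.002, 0.01, 0.0005, 0, -0.0085], [0, 0, 0.025, 0, 0, 0], [0, 0, 0.025, 0, 0, 0], [0, 0, 0.02, 0, 0, 0], [0, 0, 0, 0, 0, 0], [0, 0, 0, 0, 0, 0]],
  ],
)

```text
time_s: 3.27
eef_pos: [0.4972, -0.0171, 0.112]
orientation: [0.001, 0.716, 0.698, 0.001]
wrist_force: [-0.2, 0.5, 0.2]
grip_width: 0.0857
```

```bash
python3 g.py 0.498 -0.0135 0.05; python3 -c "
from h import *
p,d=shot('side','s1');cv2.imwrite('pics/s1z.png',cv2.resize(p[130:270,220:350],None,fx=4,fy=4,interpolation=cv2.INTER_CUBIC))"
```

```text
t 3.2667 pos [ 0.4972 -0.0171  0.112 ] F [-0.2  0.5  0.2] w 0.08571019136452059 q6 -0.163
tool shift m [0.0037 0.0005 0.062 ] turn [ 0.0011  0.0001 -0.0062] yaw now 88.48
```

View pics/s1z.png

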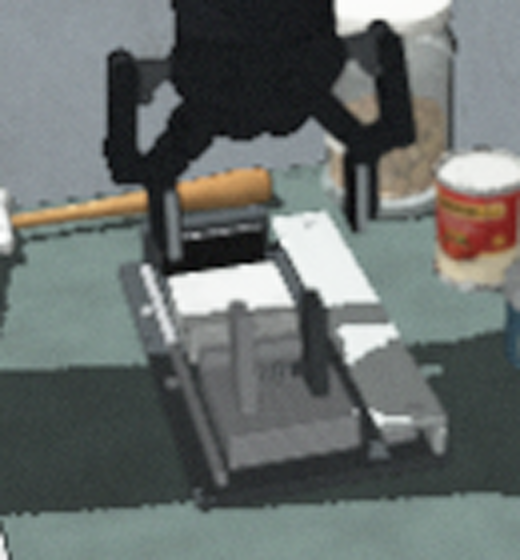

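servo_tool(
  series=[
    [[0.0035, 0.0005, 0.015, 0.001, 0, -0.006], [0, 0, 0.016, 0, 0, -0.001], [0, 0, 0.016, 0, 0, 0], [0, 0, 0.012, 0, 0, 0], [0, 0, 0.002, 0, 0, 0], [0, 0, 0, 0, 0, 0]],
  ],
)

```text
time_s: 3.82
eef_pos: [0.5023, -0.0165, 0.0587]
orientation: [0.005, 0.711, 0.703, 0.003]
wrist_force: [-0.2, 0.0, -1.0]
grip_width: 0.0855
```

```bash
python3 g.py 0.498 -0.0135 0.048; python3 -c "
from h import *
p,d=shot('side','s2');cv2.imwrite('pics/s2z.png',cv2.resize(p[150:270,220:350],None,fx=5,fy=5,interpolation=cv2.INTER_CUBIC))"
```

```text
t 3.8167 pos [ 0.5023 -0.0165  0.0587] F [-0.2  0.  -1. ] w 0.08545327184834023 q6 -0.174
tool shift m [ 0.003  -0.0044  0.0107] turn [ 0.0039  0.0009 -0.0014] yaw now 89.34
```

View pics/s2z.png

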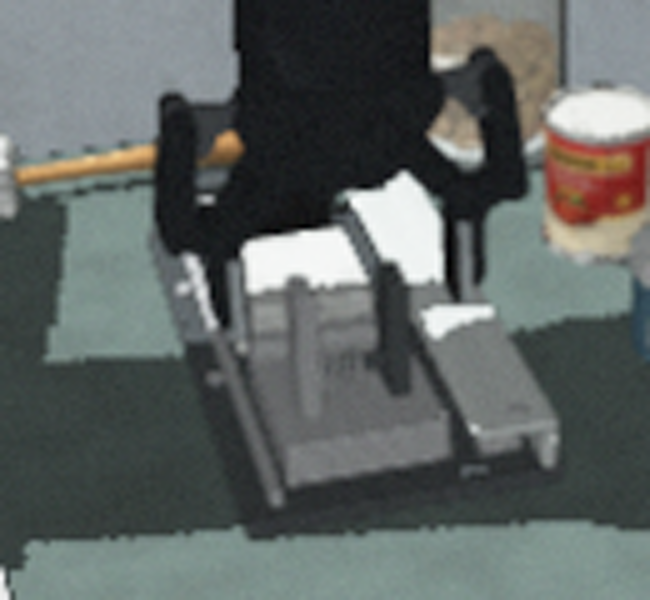

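Run:
```python
from h import *
P=pts('side',np.load('pics/s2.npy'))
for (u,v) in [(235,270),(237,300),(238,330),(240,348),(300,290),(390,275),(465,240),(465,280),(470,295),(330,230)]:
    c=P[150+v//5,220+u//5];print(u,v,np.round(c,4))
```

```text
235 270 [ 0.4567 -0.0277  0.1059]
237 300 [ 0.456  -0.0267  0.0917]
238 330 [ 0.4554 -0.0249  0.0768]
240 348 [0.4718 0.0624 0.0136]
300 290 [ 0.4841 -0.0184  0.0864]
390 275 [ 0.5214 -0.0196  0.0873]
465 240 [ 0.5513 -0.0267  0.1022]
465 280 [ 0.5506 -0.0282  0.0844]
470 295 [0.5738 0.0407 0.0334]
330 230 [0.5283 0.118  0.0336]
```

servo_tool(
  series=[
    [[0.002, -0.0045, 0.008, 0.0035, 0.001, -0.001], [0, 0, 0.003, 0, 0, 0], [0, 0, 0, 0, 0, 0]],
  ],
)

```text
time_s: 4.12
eef_pos: [0.499, -0.0148, 0.0501]
orientation: [0.002, 0.71, 0.704, 0.002]
wrist_force: [0.3, 0.4, 0.2]
grip_width: 0.0851
```

```bash
python3 g.py 0.4975 -0.0145 0.048
```

```text
t 4.1167 pos [ 0.499  -0.0148  0.0501] F [0.3 0.4 0.2] w 0.08510860899292191 q6 -0.176
tool shift m [ 0.0003 -0.0015  0.0021] turn [ 0.0015  0.0001 -0.0006] yaw now 89.49
```

servo_tool(
  series=[
    [[0, -0.0015, 0.002, 0.0015, 0, -0.0006], [0, 0, 0, 0, 0, 0], [0, 0, 0, 0, 0, 0], [0, 0, 0, 0, 0, 0]],
  ],
  gripper=0.1,
)

```text
time_s: 4.45
eef_pos: [0.499, -0.0149, 0.0493]
orientation: [0.001, 0.71, 0.705, 0.001]
wrist_force: [7.2, 1.6, -3.8]
grip_width: 0.047
```

```bash
python3 g.py 0.4975 -0.0145 0.048
```

```text
t 4.45 pos [ 0.499  -0.0149  0.0493] F [ 7.2  1.6 -3.8] w 0.0470498103676214 q6 -0.177
tool shift m [ 0.0004 -0.0015  0.0013] turn [0.0011 0.0002 0.    ] yaw now 89.61
```

servo_tool(
  series=[
    [[0, -0.0025, 0, 0, 0, 0], [0, -0.001, 0, 0, 0, 0], [0, 0, 0, 0, 0, 0]],
  ],
  gripper=0.1,
)

```text
time_s: 4.7
eef_pos: [0.4979, -0.015, 0.05]
orientation: [0.004, 0.71, 0.705, 0.003]
wrist_force: [8.8, -1.3, -6.5]
grip_width: 0.0474
```

servo_tool(
  series=[
    [[0, 0, 0, 0, 0, 0], [0, 0, 0, 0, 0, 0], [0, 0, 0, 0, 0, 0], [0, 0, 0, 0, 0, 0]],
  ],
  gripper=-0.03,
)

```text
time_s: 5.03
eef_pos: [0.499, -0.0151, 0.0506]
orientation: [0.005, 0.71, 0.705, 0.004]
wrist_force: [1.4, 0.4, -1.4]
grip_width: 0.0415
```

```bash
python3 g.py 0.496 -0.0145 0.048
```

```text
t 5.0333 pos [ 0.499  -0.0151  0.0506] F [ 1.4  0.4 -1.4] w 0.04145985106248983 q6 -0.179
tool shift m [ 0.0006 -0.003   0.0025] turn [ 0.0037  0.0003 -0.    ] yaw now 89.59
```

servo_tool(
  series=[
    [[0, -0.001, 0.001, 0.002, 0, 0], [0, -0.0005, 0, 0, 0, 0], [0, 0, 0, 0, 0, 0], [0, 0, 0, 0, 0, 0], [0, 0, 0, 0, 0, 0]],
  ],
  gripper=-0.3,
)

```text
time_s: 5.45
eef_pos: [0.4965, -0.0151, 0.0511]
orientation: [0.002, 0.71, 0.704, 0.001]
wrist_force: [-1.2, 0.3, 0.5]
grip_width: 0.036
```

```bash
python3 g.py 0.498 -0.015 0.05; python3 -c "
from h import *
p,d=shot('side','s3');cv2.imwrite('pics/s3z.png',cv2.resize(p[150:270,220:350],None,fx=5,fy=5,interpolation=cv2.INTER_CUBIC))"
```

```text
t 5.45 pos [ 0.4965 -0.0151  0.0511] F [-1.2  0.3  0.5] w 0.03601044831531736 q6 -0.176
tool shift m [0.0001 0.0015 0.0011] turn [ 0.0012  0.0003 -0.0008] yaw now 89.46
```

View pics/s3z.png

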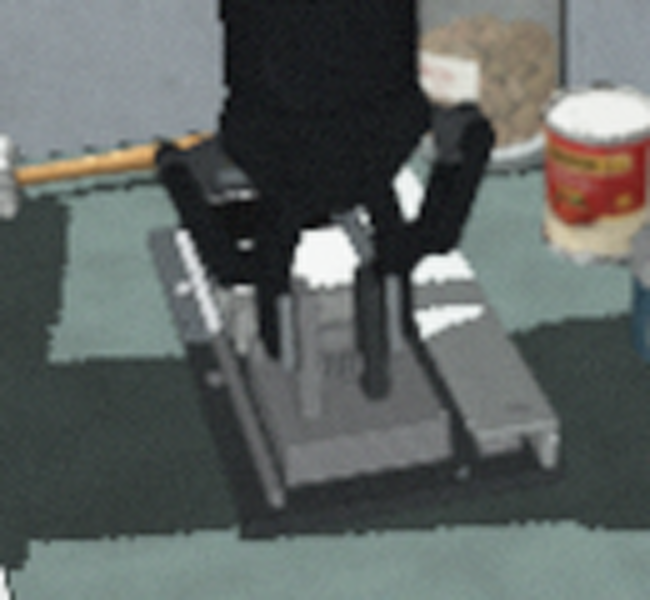

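servo_tool(
  series=[
    [[0.001, 0, 0, 0, 0, 0], [0.002, 0, 0, 0, 0, 0], [0.002, 0, 0, 0, 0, 0], [0.002, 0, 0, 0, 0, 0], [0.002, 0, 0, 0, 0, 0], [0.002, 0, 0, 0, 0, 0]],
  ],
)

```text
time_s: 6.0
eef_pos: [0.4966, -0.0037, 0.0511]
orientation: [0.002, 0.711, 0.704, 0.001]
wrist_force: [-1.6, -1.8, -0.6]
grip_width: 0.0355
```

```bash
python3 g.py 0.497 0.049 0.05
```

```text
t 6.0 pos [ 0.4966 -0.0037  0.0511] F [-1.6 -1.8 -0.6] w 0.035502382943875345 q6 -0.152
tool shift m [ 0.0527 -0.0001  0.001 ] turn [ 0.0012  0.0005 -0.0008] yaw now 89.45
```

servo_tool(
  series=[
    [[0.002, 0, 0, 0, 0, 0], [0.002, 0, 0, 0, 0, 0], [0.002, 0, 0, 0, 0, 0], [0.002, 0, 0, 0, 0, 0], [0.0015, 0, 0, 0, 0, 0], [0.001, 0, 0, 0, 0, 0], [0.001, 0, 0, 0, 0, 0], [0.001, 0, 0, 0, 0, 0], [0.001, 0, 0, 0, 0, 0], [0.001, 0, 0, 0, 0, 0], [0.001, 0, 0, 0, 0, 0]],
  ],
)

```text
time_s: 6.92
eef_pos: [0.4968, 0.0127, 0.0511]
orientation: [0.003, 0.71, 0.704, -0.0]
wrist_force: [-0.9, -6.4, -0.7]
grip_width: 0.0357
```

```bash
python3 g.py 0.497 0.049 0.05;python3 -c "
from h import *
p,d=shot('side','s4');cv2.imwrite('pics/s4z.png',cv2.resize(p[150:270,220:350],None,fx=5,fy=5,interpolation=cv2.INTER_CUBIC))"
```

```text
t 6.9167 pos [0.4968 0.0127 0.0511] F [-0.9 -6.4 -0.7] w 0.035715608026121864 q6 -0.117
tool shift m [ 0.0363 -0.0002  0.001 ] turn [ 0.0012  0.0012 -0.0007] yaw now 89.47
```

View pics/s4z.png

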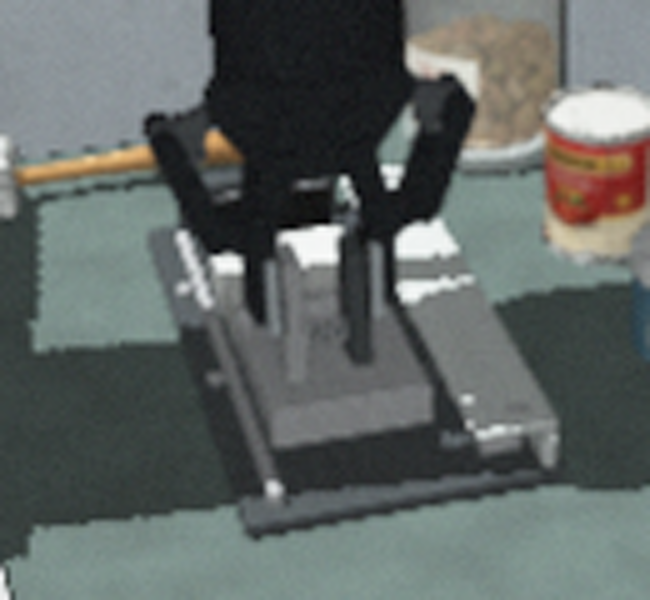

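servo_tool(
  series=[
    [[0.0012, 0, 0, 0, 0, 0], [0.0015, 0, 0, 0, 0, 0], [0.0015, 0, 0, 0, 0, 0], [0.0015, 0, 0, 0, 0, 0], [0.0015, 0, 0, 0, 0, 0], [0.0015, 0, 0, 0, 0, 0], [0.0015, 0, 0, 0, 0, 0], [0.0015, 0, 0, 0, 0, 0], [0.0015, 0, 0, 0, 0, 0], [0.0015, 0, 0, 0, 0, 0], [0.0015, 0, 0, 0, 0, 0], [0.0015, 0, 0, 0, 0, 0]],
  ],
)

```text
time_s: 7.97
eef_pos: [0.497, 0.0281, 0.0511]
orientation: [0.004, 0.711, 0.703, -0.002]
wrist_force: [-2.1, -5.0, -0.2]
grip_width: 0.0358
```

```bash
python3 g.py 0.497 0.049 0.05
```

```text
t 7.9667 pos [0.497  0.0281 0.0511] F [-2.1 -5.  -0.2] w 0.035799990954896534 q6 -0.079
tool shift m [ 0.021  -0.0002  0.001 ] turn [ 0.0011  0.0028 -0.0011] yaw now 89.4
```

servo_tool(
  series=[
    [[0.0015, 0, 0, 0, 0.0003, 0], [0.0015, 0, 0, 0, 0.0003, 0], [0.0015, 0, 0, 0, 0.0003, 0], [0.0015, 0, 0, 0, 0.0003, 0], [0.0015, 0, 0, 0, 0.0003, 0], [0.0015, 0, 0, 0, 0.0003, 0], [0.0015, 0, 0, 0, 0.0003, 0], [0.0015, 0, 0, 0, 0.0003, 0], [0.0015, 0, 0, 0, 0, 0], [0.0012, 0, 0, 0, 0, 0], [0.001, 0, 0, 0, 0, 0], [0.001, 0, 0, 0, 0, 0]],
  ],
)

```text
time_s: 8.97
eef_pos: [0.4971, 0.0424, 0.0511]
orientation: [0.003, 0.711, 0.703, -0.001]
wrist_force: [-1.7, -5.6, -0.9]
grip_width: 0.0356
```

```bash
python3 g.py 0.497 0.049 0.05
```

```text
t 8.9667 pos [0.4971 0.0424 0.0511] F [-1.7 -5.6 -0.9] w 0.03559327961184503 q6 -0.052
tool shift m [ 0.0066 -0.0002  0.0011] turn [ 0.001   0.002  -0.0012] yaw now 89.39
```

servo_tool(
  series=[
    [[0.001, 0, 0, 0, 0, 0], [0.001, 0, 0, 0, 0, 0], [0.001, 0, 0, 0, 0, 0], [0.001, 0, 0, 0, 0, 0], [0.0008, 0, 0, 0, 0, 0], [0.0008, 0, 0, 0, 0, 0]],
  ],
)

```text
time_s: 9.47
eef_pos: [0.4972, 0.0469, 0.0511]
orientation: [0.004, 0.711, 0.703, -0.002]
wrist_force: [-2.6, -5.7, -0.3]
grip_width: 0.0359
```

```bash
python3 g.py 0.497 0.049 0.05
```

```text
t 9.4667 pos [0.4972 0.0469 0.0511] F [-2.6 -5.7 -0.3] w 0.03592052582674839 q6 -0.041
tool shift m [ 0.0021 -0.0002  0.0011] turn [ 0.001   0.0027 -0.0012] yaw now 89.38
```

Approaching the buffer; short steps with force checks.

servo_tool(
  series=[
    [[0.0008, 0, 0, 0, 0, 0], [0.0008, 0, 0, 0, 0, 0], [0.0008, 0, 0, 0, 0, 0]],
  ],
)

```text
time_s: 9.72
eef_pos: [0.4972, 0.0488, 0.0511]
orientation: [0.004, 0.711, 0.703, -0.002]
wrist_force: [-2.6, -8.9, -0.5]
grip_width: 0.0358
```

servo_tool(
  series=[
    [[0.0008, 0, 0, 0, 0, 0], [0.0008, 0, 0, 0, 0, 0]],
  ],
)

```text
time_s: 9.88
eef_pos: [0.4972, 0.0494, 0.0512]
orientation: [0.005, 0.711, 0.703, -0.003]
wrist_force: [-3.2, -10.8, -0.6]
grip_width: 0.0359
```

servo_tool(
  series=[
    [[0.001, 0, 0, 0, 0, 0], [0.001, 0, 0, 0, 0, 0], [0.0006, 0, 0, 0, 0, 0], [0.0003, 0, 0, 0, 0, 0]],
  ],
)

```text
time_s: 10.22
eef_pos: [0.4972, 0.0499, 0.0512]
orientation: [0.006, 0.711, 0.703, -0.005]
wrist_force: [-1.8, -2.7, -0.3]
grip_width: 0.0358
```

```bash
python3 g.py 0.497 0.049 0.05;python3 -c "
from h import *
p,d=shot('side','s5');cv2.imwrite('pics/s5z.png',cv2.resize(p[150:270,220:350],None,fx=5,fy=5,interpolation=cv2.INTER_CUBIC))
p,d=shot('top','t5');cv2.imwrite('pics/t5z.png',cv2.resize(p[165:250,250:390],None,fx=5.7,fy=5.7,interpolation=cv2.INTER_CUBIC))"
```

```text
t 10.2167 pos [0.4972 0.0499 0.0512] F [-1.8 -2.7 -0.3] w 0.03579820898696455 q6 -0.027
tool shift m [-0.0009 -0.0002  0.0012] turn [ 0.0007  0.005  -0.0012] yaw now 89.39
```

View pics/s5z.png

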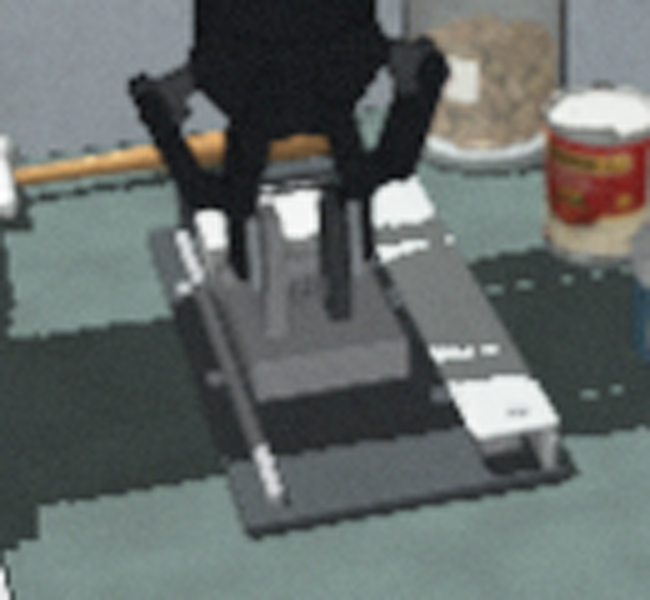

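View pics/t5z.png

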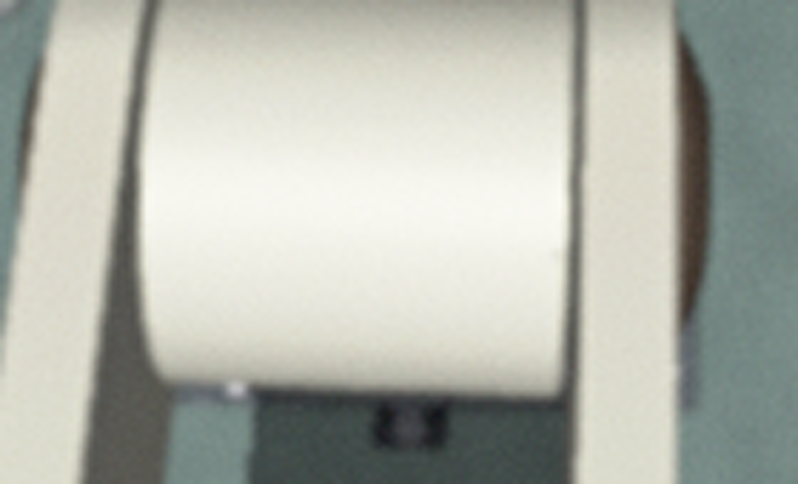

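servo_tool(
  series=[
    [[0.0008, 0, 0, 0, 0.001, 0], [0.001, 0, 0, 0, 0.001, 0], [0.001, 0, 0, 0, 0, 0], [0.001, 0, 0, 0, 0, 0]],
  ],
)

```text
time_s: 10.65
eef_pos: [0.4972, 0.0502, 0.0512]
orientation: [0.006, 0.711, 0.704, -0.005]
wrist_force: [-1.8, -12.9, 0.2]
grip_width: 0.0365
```

```bash
python3 g.py 0.497 0.049 0.05
python3 - <<'E'
from h import *
p,d=shot('side','s6');P=pts('side',d);z=P[...,2]
P0=pts('side',np.load('pics/s3.npy'))
# lever/post near faces (facing -y) : y of post/lever at z .05-.08, and carriage rear face
for n,Q in (('s3',P0),('s6',P)):
    x,y,zz=Q[...,0],Q[...,1],Q[...,2]
    for a,b in ((.479,.487),(.508,.518)):
        m=(x>a)&(x<b)&(zz>.045)&(zz<.07)&(y>-.06)&(y<.1);print(n,'post',a,np.percentile(y[m],[5,25,50,75]).round(4),m.sum())
    m=(x>.475)&(x<.53)&(zz>.015)&(zz<.025)&(y>-.08)&(y<.06);print(n,'carr',np.percentile(y[m],[5,25,50,75]).round(4),m.sum())
E
```

```text
t 10.65 pos [0.4972 0.0502 0.0512] F [ -1.8 -12.9   0.2] w 0.036457725642325745 q6 -0.027
tool shift m [-0.0011 -0.0002  0.0012] turn [ 0.0006  0.0051 -0.0009] yaw now 89.43
s3 post 0.479 [-0.0261 -0.025  -0.0242 -0.023 ] 37
s3 post 0.508 [-0.0268 -0.0261 -0.0249 -0.0238] 46
s3 carr [-0.0454 -0.0444 -0.0436 -0.0427] 105
s6 post 0.479 [0.0401 0.0407 0.0416 0.0422] 35
s6 post 0.508 [0.0385 0.0399 0.0414 0.0422] 48
s6 carr [0.0197 0.0212 0.0221 0.0231] 97
```

servo_tool(
  series=[
    [[0, 0, 0, 0, 0, 0], [0, 0, 0, 0, 0, 0], [0, 0, 0, 0, 0, 0], [0, 0.002, 0, 0, 0, 0], [0, 0.002, 0, 0, 0, 0], [0, 0, 0, 0, 0, 0]],
  ],
  gripper=0.7,
)

```text
time_s: 11.2
eef_pos: [0.5017, 0.0504, 0.0511]
orientation: [0.006, 0.71, 0.704, -0.005]
wrist_force: [-0.0, 0.3, 0.0]
grip_width: 0.0726
```

```bash
python3 g.py 0.5 0.049 0.05;python3 -c "
from h import *
p,d=shot('side','s7');cv2.imwrite('pics/s7z.png',cv2.resize(p[150:270,220:350],None,fx=5,fy=5,interpolation=cv2.INTER_CUBIC))"
```

```text
t 11.2 pos [0.5017 0.0504 0.0511] F [-0.   0.3  0. ] w 0.07262942465112286 q6 -0.027
tool shift m [-0.0014 -0.0017  0.0011] turn [ 0.0005  0.0051 -0.0004] yaw now 89.52
```

View pics/s7z.png

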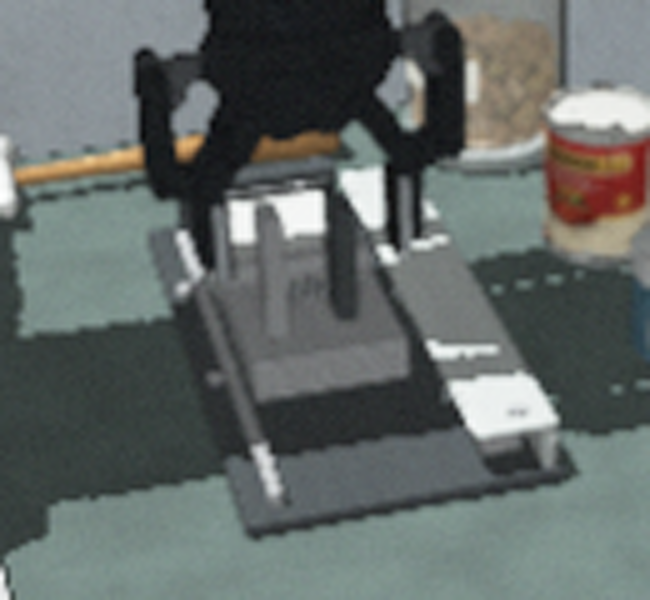

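```bash
cat > m.py <<'E'
from h import *
def meas(tag):
    d=np.load(f'pics/{tag}.npy');P=pts('side',d);x,y,z=P[...,0],P[...,1],P[...,2]
    m=(x>.47)&(x<.535)&(z>.045)&(z<.078)&(y>-.03)&(y<.075)
    m&=~np.isnan(x)
    n,l,st,c=cv2.connectedComponentsWithStats(m.astype(np.uint8))
    out=[]
    for k in range(1,n):
        if st[k,4]>25:
            q=P[l==k]; out.append((np.round((np.percentile(q[:,0],3)+np.percentile(q[:,0],97))/2*1000,1),np.round(np.percentile(q[:,0],[3,97])*1000,1).tolist(),np.round(np.percentile(q[:,1],[10,50])*1000,1).tolist(),int(st[k,4])))
    print(tag,out)
if __name__=='__main__':
    import sys
    for t in sys.argv[1:]: meas(t)
E
python3 m.py side0 s2 s3 s5 s7
```

```text
side0 [(np.float64(502.2), [478.5, 525.8], [-25.3, -23.0], 224)]
s2 [(np.float64(502.2), [478.4, 526.0], [-25.3, -23.0], 227)]
s3 [(np.float64(498.7), [472.4, 525.0], [-26.6, -23.7], 274)]
s5 [(np.float64(499.5), [472.5, 526.5], [38.9, 41.4], 252)]
s7 [(np.float64(499.3), [479.2, 519.3], [39.5, 42.4], 190)]
```

servo_tool(
  series=[
    [[0, 0, -0.02, 0, 0, 0], [0, 0, -0.025, 0, 0.002, 0], [0, 0, -0.015, 0, 0.003, 0], [0.015, -0.01, 0, 0, 0, 0], [0.015, -0.01, 0, 0, 0, 0], [0, 0, 0, 0, 0, 0]],
  ],
)

```text
time_s: 11.75
eef_pos: [0.4807, 0.0822, 0.1133]
orientation: [-0.001, 0.71, 0.704, 0.0]
wrist_force: [-0.1, 0.3, 0.6]
grip_width: 0.0726
```

servo_tool(
  series=[
    [[0, 0, 0, 0, 0, 0], [0, 0, 0, 0, 0, 0], [0, 0, 0, 0, 0, 0], [0, 0, 0, 0, 0, 0], [0, 0, 0, 0, 0, 0], [0, 0, 0, 0, 0, 0]],
  ],
  gripper=-1,
)

```text
time_s: 12.25
eef_pos: [0.4813, 0.0812, 0.1129]
orientation: [-0.001, 0.71, 0.704, -0.0]
wrist_force: [-0.2, 0.2, 0.8]
grip_width: 0.0005
```

```bash
python3 g.py 0.480 0.081 0.046;python3 -c "
from h import *
p,d=shot('side','s8');cv2.imwrite('pics/s8z.png',cv2.resize(p[130:270,220:350],None,fx=4,fy=4,interpolation=cv2.INTER_CUBIC))"; python3 m.py s8
```

```text
t 12.25 pos [0.4813 0.0812 0.1129] F [-0.2  0.2  0.8] w 0.0005235835461147223 q6 0.017
tool shift m [-0.0002 -0.0012  0.0669] turn [-0.0005 -0.0002 -0.0006] yaw now 89.49
s8 [(np.float64(499.2), [479.2, 519.3], [39.4, 42.1], 188)]
```

View pics/s8z.png

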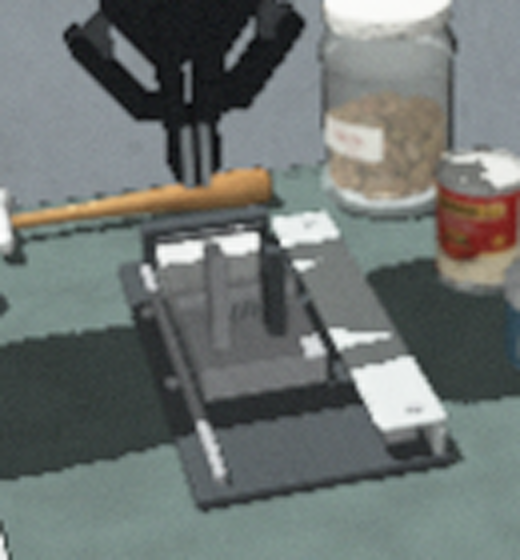

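servo_tool(
  series=[
    [[0, -0.001, 0.02, 0, 0, 0], [0, 0, 0.02, 0, 0, 0], [0, 0, 0.015, 0, 0, 0], [0, 0, 0.006, 0, 0, 0], [0, 0, 0, 0, 0, 0], [0, 0, 0, 0, 0, 0]],
  ],
)

```text
time_s: 12.8
eef_pos: [0.4812, 0.0805, 0.0505]
orientation: [-0.0, 0.711, 0.704, 0.0]
wrist_force: [-0.3, -0.6, 0.1]
grip_width: 0.0
```

```bash
python3 g.py 0.480 0.074 0.046;python3 -c "
from h import *
p,d=shot('side','s9');cv2.imwrite('pics/s9z.png',cv2.resize(p[130:270,220:350],None,fx=4,fy=4,interpolation=cv2.INTER_CUBIC))"; python3 m.py s9
```

```text
t 12.8 pos [0.4812 0.0805 0.0505] F [-0.3 -0.6  0.1] w 3.8620117480714114e-05 q6 0.017
tool shift m [-0.0065 -0.0012  0.0045] turn [ 0.     -0.0001 -0.0009] yaw now 89.43
s9 [(np.float64(495.6), [472.1, 519.0], [39.7, 42.8], 233)]
```

View pics/s9z.png

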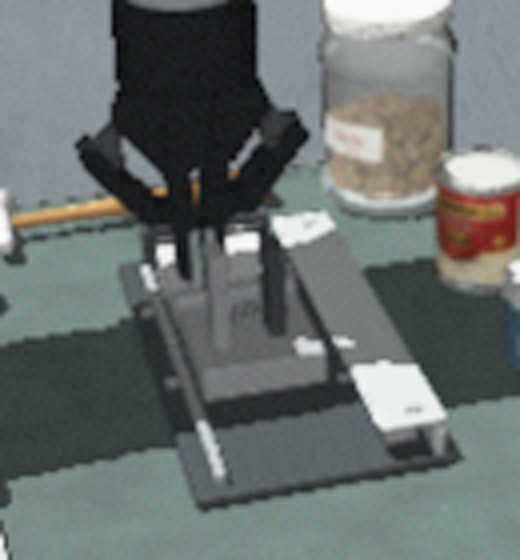

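Fingers are down in front of the post. Ease back.

servo_tool(
  series=[
    [[-0.0015, 0, 0.002, 0, 0, 0], [-0.0015, 0, 0.001, 0, 0, 0], [-0.0015, 0, 0, 0, 0, 0], [-0.0012, 0, 0, 0, 0, 0], [-0.001, 0, 0, 0, 0, 0]],
  ],
)

```text
time_s: 13.27
eef_pos: [0.4827, 0.0734, 0.0502]
orientation: [0.001, 0.711, 0.704, 0.002]
wrist_force: [0.2, 5.1, -4.7]
grip_width: 0.0001
```

servo_tool(
  series=[
    [[-0.001, 0, 0, 0, 0, 0], [-0.001, 0, 0, 0, 0, 0]],
  ],
)

```text
time_s: 13.43
eef_pos: [0.4827, 0.0718, 0.0503]
orientation: [0.001, 0.711, 0.704, 0.002]
wrist_force: [1.4, 7.5, -4.1]
grip_width: 0.0001
```

servo_tool(
  series=[
    [[-0.001, 0, 0, 0, 0, 0], [-0.001, 0, 0, 0, 0, 0]],
  ],
)

```text
time_s: 13.6
eef_pos: [0.4827, 0.0705, 0.0503]
orientation: [0.0, 0.711, 0.704, 0.003]
wrist_force: [0.5, 6.5, -2.3]
grip_width: -0.0004
```

```bash
cat > k.py <<'E'
import sys
from h import *
t=sys.argv[1]
p,d=shot('side',t);P=pts('side',d);x,y,z=P[...,0],P[...,1],P[...,2]
m=(x>.475)&(x<.535)&(z>.04)&(z<.078)&(y>-.03)&(y<.06)
q=P[m];L=q[q[:,0]>.5];
print('lever x',np.percentile(L[:,0],[3,50,97]).round(4),'y',np.percentile(L[:,1],[10,50]).round(4),len(L))
E
python3 k.py s10
python3 - <<'E'
from h import *
for t in('side0','s7','s9'):
    P=pts('side',np.load(f'pics/{t}.npy'));x,y,z=P[...,0],P[...,1],P[...,2]
    m=(x>.475)&(x<.535)&(z>.04)&(z<.078)&(y>-.03)&(y<.06);q=P[m];L=q[q[:,0]>.5];print(t,np.percentile(L[:,0],[3,50,97]).round(4),'y',np.percentile(L[:,1],[10,50]).round(4),len(L))
E
```

```text
lever x [0.5022 0.512  0.5194] y [0.0361 0.0389] 106
side0 [0.5016 0.5177 0.526 ] y [-0.0255 -0.023 ] 137
s7 [0.5023 0.512  0.5196] y [0.0393 0.0417] 108
s9 [0.5019 0.512  0.5196] y [0.0394 0.0416] 108
```

servo_tool(
  series=[
    [[-0.001, 0, 0, 0, 0, 0], [-0.001, 0, 0, 0, 0, 0]],
  ],
)

```text
time_s: 13.82
eef_pos: [0.4827, 0.0692, 0.0503]
orientation: [-0.0, 0.711, 0.704, 0.004]
wrist_force: [0.7, 3.8, -1.4]
grip_width: 0.0001
```

```bash
python3 k.py s11
```

```text
lever x [0.5021 0.5118 0.5199] y [0.0343 0.0369] 110
```

servo_tool(
  series=[
    [[-0.001, 0, 0, 0, 0, 0], [-0.001, 0, 0, 0, 0, 0]],
  ],
)

```text
time_s: 14.03
eef_pos: [0.4827, 0.0676, 0.0503]
orientation: [-0.001, 0.711, 0.704, 0.004]
wrist_force: [0.1, 3.7, -1.4]
grip_width: -0.0
```

```bash
python3 k.py s12
```

```text
lever x [0.5022 0.5123 0.5201] y [0.0331 0.0355] 113
```

servo_tool(
  series=[
    [[-0.001, 0, 0, 0, 0, 0], [-0.001, 0, 0, 0, 0, 0]],
  ],
)

```text
time_s: 14.25
eef_pos: [0.4827, 0.0658, 0.0503]
orientation: [-0.001, 0.711, 0.704, 0.005]
wrist_force: [0.5, -0.5, 0.1]
grip_width: 0.0002
```

```bash
python3 k.py s13
```

```text
lever x [0.5022 0.5181 0.5259] y [0.03   0.0333] 120
```

servo_tool(
  series=[
    [[-0.001, 0, 0, 0, 0, 0], [-0.001, 0, 0, 0, 0, 0]],
  ],
)

```text
time_s: 14.47
eef_pos: [0.4826, 0.0632, 0.0504]
orientation: [-0.0, 0.711, 0.704, 0.004]
wrist_force: [-0.7, 1.0, -0.5]
grip_width: 0.0001
```

```bash
python3 k.py s14
```

```text
lever x [0.5021 0.5183 0.5258] y [0.0284 0.031 ] 111
```

servo_tool(
  series=[
    [[0.004, 0, 0, 0, 0, 0], [0.004, 0, 0, 0, 0, 0], [0, 0, -0.015, 0, 0, 0], [0, 0, -0.03, 0, 0, 0], [0, 0, -0.03, 0, 0, 0], [-0.03, 0, -0.03, 0, 0, 0], [-0.04, 0, -0.02, 0, 0, 0], [-0.04, 0, 0, 0, 0, 0], [-0.04, 0, 0, 0, 0, 0], [-0.04, 0, 0, 0, 0, 0], [-0.03, 0, 0, 0, 0, 0], [0, 0, 0, 0, 0, 0]],
  ],
)

```text
time_s: 15.52
eef_pos: [0.4796, -0.1534, 0.1811]
orientation: [0.002, 0.708, 0.706, 0.003]
wrist_force: [-0.5, 0.3, 0.3]
grip_width: -0.0004
```

```bash
python3 k.py s15
python3 - <<'E'
from h import *
p=cv2.imread('pics/s15.png');cv2.imwrite('pics/s15z.png',cv2.resize(p[130:270,220:350],None,fx=4,fy=4,interpolation=cv2.INTER_CUBIC))
p,d=shot('top','t15');cv2.imwrite('pics/t15z.png',cv2.resize(p[165:250,250:390],None,fx=5.7,fy=5.7,interpolation=cv2.INTER_CUBIC))
print(env.read_state()['eef_pos'],env.read_state()['wrist_force'])
P=pts('top',d);z=P[...,2];roi=np.zeros_like(z,bool);roi[165:250,250:390]=1
for lo,hi in((.027,.034),(.034,.042),(.07,.1)):
    n,l,st,c=cv2.connectedComponentsWithStats((roi&(z>lo)&(z<hi)).astype(np.uint8))
    for k in range(1,n):
        if st[k,4]>25:
            q=P[l==k];r=cv2.minAreaRect((q[:,:2]*1000).astype(np.float32));print(lo,np.round(r[0],1),np.round(r[1],1),round(r[2],2))
E
```

```text
lever x [0.5019 0.5176 0.5252] y [0.0282 0.0321] 96
[ 0.47961986 -0.14998355  0.18091439] [0.53736372 1.21101062 0.10815475]
0.027 [523.8  67.5] [254.1 113.4] 89.83
0.027 [504.1 137.2] [70.9 67.6] 88.6
0.027 [516.6  60.6] [63.9 35.7] 26.64
0.027 [507.5  22.2] [20.3 34.6] 81.69
0.027 [488.4  76.7] [36.4 29.3] 1.36
0.027 [480.8  26.7] [14.5 38.1] 50.21
0.034 [503.9  85.3] [68.1 11.4] 0.06
0.034 [512.8 187.2] [10.5 32.5] 86.85
0.07 [523.   41.6] [19.3 10. ] 89.28
0.07 [484.8  41.7] [19.2  8.7] 89.88
```

View pics/s15z.png

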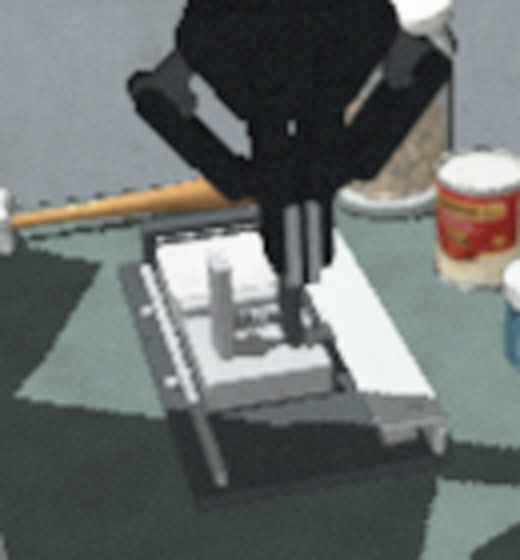

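View pics/t15z.png

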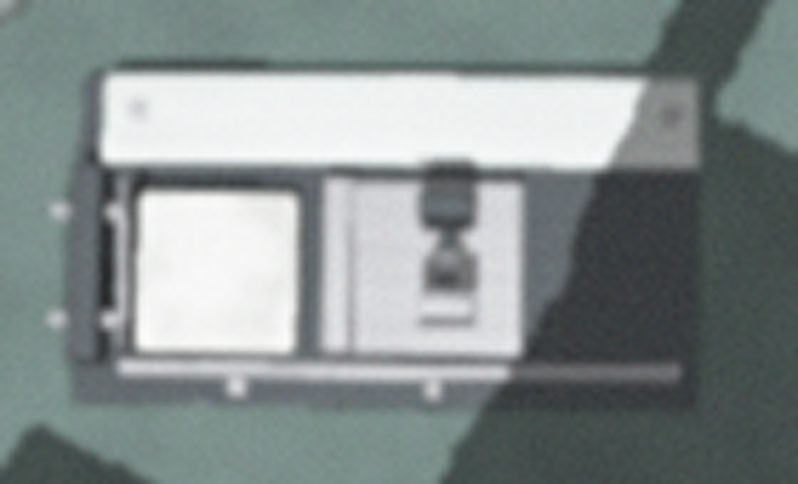

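Run:
```python
from h import *
P=np.load('pics/Pt.npy')
def edges(t):
    g=cv2.cvtColor(cv2.imread(f'pics/{t}.png'),cv2.COLOR_BGR2GRAY).astype(float)
    r=[]
    for v in range(201,224,3):
        row=g[v:v+3].mean(0); 
        xs=np.arange(265,335,.05); y=np.interp(xs,np.arange(640),row)
        b=np.where(y>160)[0]
        # longest bright run
        s=np.split(b,np.where(np.diff(b)>1)[0]+1); s=max(s,key=len); r.append((v,xs[s[0]].round(2),xs[s[-1]].round(2)))
    return np.array(r)
a,b=edges('top0'),edges('t15');print(a);print(b)
ca=a[:,1:].mean(1).mean();cb=b[:,1:].mean(1).mean();print(ca,cb)
# world at plane z=.032-.0024
i=env.camera_info('top');Rm=R.from_quat(np.roll(i['rotation'],-1)).as_matrix();e=np.array(i['eye'])
def w(u,v,z=.0297):
    x=cv2.undistortPoints(np.array([[[u,v]]],float),np.array(i['K']),np.array([i['k1'],0,0,0,0.]))[0,0]
    q=Rm@np.array([x[0],x[1],1]);return e+q*(z-e[2])/q[2]
for c in(a,b): print([np.round(w(np.mean(c[:,k]),212)*1000,1) for k in(1,2)], 'tilt deg', np.degrees(np.arctan(np.polyfit(c[:,0],c[:,1],1)[0])),np.degrees(np.arctan(np.polyfit(c[:,0],c[:,2],1)[0])))
P=pts('side',np.load('pics/s15.npy'))
m=(P[...,2]>.030)&(P[...,2]<.037)&(P[...,0]>.475)&(P[...,0]<.53)&(P[...,1]>.09)&(P[...,1]<.162);q=P[m]
print('side block y',np.percentile(q[:,1],[0,2,50,98,100]).round(4))
```

```text
[[201.   290.75 319.15]
 [204.   290.6  319.1 ]
 [207.   290.45 319.05]
 [210.   290.45 319.1 ]
 [213.   290.4  319.05]
 [216.   290.1  319.05]
 [219.   289.85 319.05]
 [222.   289.9  319.15]]
[[201.   273.75 301.9 ]
 [204.   273.75 301.85]
 [207.   273.6  301.8 ]
 [210.   273.35 301.8 ]
 [213.   273.35 301.8 ]
 [216.   306.05 334.95]
 [219.   306.   334.95]
 [222.   305.9  334.95]]
304.7 299.984375
[array([501.8, 127.1,  29.7]), array([501.8,  61.6,  29.7])] tilt deg -2.4540316745268935 -0.06820922910207391
[array([501.8, 137.6,  29.7]), array([501.8,  72.6,  29.7])] tilt deg 62.47877653568874 63.0804800188049
side block y [0.0988 0.1005 0.1325 0.1612 0.1619]
```

```bash
python3 -c "
from cell import env
print(env.hand_in())"
```

```text
the job is handed in; nothing more can be done
None
```

I squeezed the lever onto the grip post and slid the frame about 65 mm, until the jaw had pushed the block about 1 mm into the sprung stop. The highest push I read was about 13 N. I then let go of the lever. The latch did not drop in at once, so I eased the frame back with the shut fingers in front of the post. The latch dropped in about 9 mm back, and I lifted the hand clear and handed the job in at about 16 s.

Last checks from the pictures:
- **Lever:** back at its released position; its outer face was at x 525–526 mm, against 526 mm at the start.
- **Frame:** at about +54.5 mm from the top camera, within the 48 to 69.5 mm allowed.
- **Block:** centre at about holder y +66 mm, against the stop. It looked square to the stop, but an automatic edge fit for the angle failed on the lower rows because it picked up the carriage there. The angle therefore rests on the picture and the other rows (about -0.5 to -2° along the edges, including camera tilt).
- **Easing back:** I pushed about 2 mm further after the latch dropped, taking up play in the notch. The readings there stayed at about 1 N.
- **Surroundings:** no sign in the pictures that any of the things around moved, though I did not measure them again, and the hand touched nothing at the end.

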